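Hang the weight carrier on the swinging load-cell hook

TASK

Pick up the weight carrier by its crossbar and hang it on the freely swinging hook under the small load-cell stand. First lay the bar against the hook's mouth and swing the hook back until it meets its stop, and hold it steady there for a moment; then press the bar in past the spring latch so that it sits in the bottom of the hook, the hook between the bar's two collars and the latch shut. The load cell is delicate, so be gentle; leave the carrier hanging plumb and still, and the other things where they are.

Things in the scene. Friction and masses are not known exactly. Their poses are not given: they have to be found in the camera images.
- frame: Fixed load-cell stand. Origin on the table right under the hook's pivot; z up, x from the hook's mouth towards its back. One column, 26 mm thick, at x 60, y 165 mm, on a base 20 mm high (x 10 to 150, y 100 to 250). An arm 16 mm wide, 347 to 377 mm high, runs from the column to just above the pivot, so the +y side above the hook is taken and the -y side is free.
- pivot (a point): The hook's pivot pin, 320 mm above the table under the arm's end and its load cell; axes as the frame. The hook swings about its y axis only and never swivels. Pushed at its mouth it gives way under less than 1 N, swinging to +x up to a stop, at a lean of 0.20 to 0.64 rad from plumb that differs at every start; only there does it resist.
- hook: Steel snap hook of 8 mm round bar, 120 g, at rest at the start; swings on for long when knocked. Origin at the pivot; axes equal the frame's when plumb. Centre line in its x, z (mm): 0,0 to 0,-45 to 20,-65 to 20,-112 (the back) to 0,-134 (bottom of the bend) to -21,-105 (the free point). The mouth faces -x. Its load cell is overloaded by more than 25 N of contact on the hook, or 9 N while the hook leans.
- hook_seat (a point): On the hook: where the centre of the crossbar comes to lie when seated in the bend, at x 0, z -125 mm in the hook's axes; axes as the hook.
- latch (a joint): Spring latch in the hook's mouth: brass finger 5 mm thick, 48 mm long, hinged at x -2, z -52 mm (hook axes), hanging down to x -17, z -98, beside the hook's point. 0 = shut, grows as pressed inwards, limit 0.4 rad. About 2 N at its middle begins to open it, 4 N opens it fully; a hook not at its stop swings away instead. Snaps shut above the bar once that is below it.
- carrier_bar (a point): Centre of the loose weight carrier's crossbar, 110 mm above its underside; y along the bar, z up. Bar steel, 10 mm round; collars 16 mm across at y +-14 mm leave 24 mm for the hook. Grey grip blocks at y +-70 mm, 12 (x) by 32 (y) by 22 mm high, to be pinched from above. Legs 8 mm thick at y +-36; disc 90 mm across, 26 mm high at the foot. 0.2 to 0.42 kg. Front and back alike.
- mould: Bystander: steel ring 60 mm across, 45 mm high, standing on the table; origin under its centre.
- stone: Bystander: white porous stone disc 50 mm across, 12 mm high; origin under its centre.
There are look-alikes about, which are no part of the job. What is shaped like the part that bears carrier_bar but brown is not meant.

How it is judged:
On the way:
1. the hook is held steady against its stop by the bar: leaning, turning slower than 0.3 rad/s for 0.3 s under a push of over 1 N, the bar still outside (contact force between carrier and hook above 1 N and angular speed of hook below 0.3 rad/s and angle between hook's own z axis and vertical above 0.15 rad and x of carrier_bar in the frame of hook below -0.008 m), for 0.3 s.
At the end, for the whole second after the job is handed in: Bar seated in the hook (8 mm in height, 12 mm fore and aft), the hook within 12 mm of the middle of the bar, latch shut (under 0.15 rad), hook within 0.09 rad of plumb and slower than 0.5 rad/s, carrier within 0.2 rad of upright and slower than 0.1 m/s (x of carrier_bar in the frame of hook between -0.012 and 0.012 m and z of carrier_bar in the frame of hook between -0.131 and -0.117 m and y of carrier_bar in the frame of hook between -0.012 and 0.012 m and value of joint latch below 0.15 rad and angle between hook's own z axis and vertical below 0.09 rad and angle between carrier_bar's own z axis and vertical below 0.2 rad and linear speed of carrier below 0.1 m/s and angular speed of hook below 0.5 rad/s); the robot touches nothing.
It fails at once if more than 9 N between carrier and hook while the hook leans by over 0.12 rad (angle between hook's own z axis and vertical above 0.12 rad and contact force between carrier and hook above 9 N).
It fails at once if more than 25 N of contact on the hook (contact force between any of carrier, the fingers, the arm and hook above 25 N).
It fails at once if the mould is shifted by more than 20 mm (distance of mould from where it was at the start of the episode above 0.02 m).
It fails at once if the stone is shifted by more than 20 mm (distance of stone from where it was at the start of the episode above 0.02 m).
It also fails if it takes over 72 s, if anything falls off the work surface, if the arm or the gripper's body presses on something with over 40 N, if the wrist force passes 120 N, or if a joint passes its speed limit or range.

ROBOT

A 7-joint arm with a two-finger parallel gripper is mounted at the origin on the work surface. World frame = base frame: x ahead of the robot, y to its left, z up, the work surface at z = 0. Lengths are in m, angles in rad, forces in N, time in s.
With the tool pointing down it reaches from about 0.4 to 0.85 m from the base axis. Payload 10.4 kg.
Tool frame: the origin (TCP) lies between the finger pads; the fingertips stand ahead of it and the grasp point (between the pads) lies 5 mm behind it (manip.tip_extent is the z of the fingertips in the tool frame, in m); z points along the fingers, y is the line along which they close (so a half turn about z gives the same grasp; the last joint's range is limited). The gripper opens to 85 mm and grips with 20 to 120 N. Pads are 22 mm wide; open, the fingers measure 114 mm over their backs; the gripper's body (76 mm by 85 mm) begins 54 mm behind the grasp point. The pads swing forward as they close: fully open they stand 13 mm farther back than shut.
Start: joints at [-1.146, 0.332, -0.065, 1.46, 0.022, 1.35, -0.088], TCP at [0.271, 0.563, 0.245] pointing down, gripper open.
Joint ranges: [-2.6, 2.6], [-0.5, 2.12], [-1.47, 1.34], [0.16, 2.42], [-1.27, 4.41], [0.06, 2.06], [-2.6, 2.6]. Speed limits (rad/s): [2.22, 2.22, 2.79, 2.79, 3.14, 3.14, 3.14].

INTERFACE

Orientations are given as a unit quaternion [x, y, z, w].
In Python, from workcell import status, viewer, manip gives the robot as it stands.
- The arm moves only by the tool play_rows, never from a script. Its argument "plan" is one flat list of numbers, 7 for each row, row after row: the turn, a rotation vector about the tool's x, y, z in degrees, then the shift along the tool's x, y, z in m, then the opening, from 0 (shut) to 1 (fully open). In form: [ax, ay, az, dx, dy, dz, grip, ax, ay, az, dx, dy, dz, grip, ...]. A call has 1 to 20 rows; each row is the pose to reach, as a shift and turn from the pose commanded when the call began, along the tool's axes at that moment; what a row does not reach only later rows make up. A row lasts 1/8 s, in which the tool goes at most 62.5 mm and 10.7 degrees, less where a joint would pass 70% of its speed; a pose out of reach is approached as far as the arm can. A call with a gripper value outside its range is refused whole. The fingers move at their own pace and stop on an object; "squeeze" is the grip in N (left out, the last holds). Time passes only in rows, so rows that repeat a pose let the fingers close. It gives the time, the measured TCP pose, the force, the opening and the grip force at its end, in the units of the state.
- status.get_obs(): the state, without advancing time (a new reading comes with each control period).
- viewer.camera(name): name is "side" or "top"; returns the picture (480x640x3 uint8, red, green, blue); there is no depth.
- viewer.camera_model(name): a dict with "fx", "fy", "cx", "cy" (pixels), "D" ([k1, k2, p1, p2, k3] as OpenCV has them; the pictures are not rectified), "R" (3x3) and "t" (3): a world point X has camera coordinates R X + t. Camera axes: x right, y down, z forward; pixel columns grow to the right and rows downward; lengths in m; the calibration is good to about 2 mm. A picture is of the moment at which its call begins. camera_model takes no time and is no camera call.
- manip.hand_in(): hands the job in; it is judged then, once.
The state is a dict: "clock": time; "joint_pos": joint angles; "joint_velocities": joint speeds; "tau": joint torques, N m; "position": TCP position; "ee_rot": TCP orientation; "ft_force": force on the tool from outside, world axes, zero at the start; "torque": the same for the moment, N m; "grip_width": opening from 0.0 (shut) to 1.0 (fully open); "grasp_force": force on a finger pad.
Only numpy, scipy, OpenCV 4.12 (cv2) and the standard library are available. Lean on these libraries where they do the work, as an engineer would, in place of code of your own. Each camera call takes 0.05 s, during which the arm holds its last target. There are 200 camera calls.

## Working session

There is one attempt and no reset: what is moved stays moved. The work goes in short steps, Python scripts to look and compute and a tool call to move; the robot and the scene stay as the last step left them, time stands still between calls to the robot, and variables do not carry over. Pictures are saved under pics/ and viewed, at most 10 in all, crops included, and the job is handed in when it is done.

Besides the shell and the picture viewer there is one more tool, called after "Emit:" in YAML: its name, and indented under it one key for each argument. play_rows: Moves the arm, as the interface text tells. Its arguments: {"type":"object","properties":{"plan":{"type":"array","items":{"type":"number"}},"squeeze":{"type":"number"}},"required":["plan"]}

```bash
ls; mkdir -p pics; python3 - <<'E'
from workcell import status, viewer, manip
import cv2
for n in("side","top"):
    cv2.imwrite(f"pics/{n}0.png",viewer.camera(n)[:,:,::-1]); print(n,viewer.camera_model(n))
print(status.get_obs(),manip.tip_extent)
E
```

```text
pics
side {'fx': 530.9022945479564, 'fy': 530.9022945479564, 'cx': 319.3768395311716, 'cy': 236.17894218081972, 'D': array([-0.00865423,  0.        ,  0.        ,  0.        ,  0.        ]), 'R': array([[-0.99976365, -0.00723425, -0.02050153],
       [ 0.00913298,  0.71601263, -0.69802758],
       [ 0.01972906, -0.69804984, -0.71577733]]), 't': array([0.53736386, 0.13664493, 1.08541235])}
top {'fx': 498.22620386057486, 'fy': 498.22620386057486, 'cx': 317.8640828086101, 'cy': 247.9151762945855, 'D': array([-0.13620468,  0.        ,  0.        ,  0.        ,  0.        ]), 'R': array([[-0.00142058, -0.99999586,  0.00250396],
       [-0.99127563,  0.00107816, -0.13180082],
       [ 0.13179758, -0.00266935, -0.99127306]]), 't': array([0.01903038, 0.54887414, 1.23741721])}
{'clock': 0.1, 'joint_pos': array([-1.1455965 ,  0.33280982, -0.06470855,  1.46085855,  0.02158687,
        1.3498893 , -0.08850677]), 'joint_velocities': array([ 0.00035641, -0.00220575,  0.00062107, -0.00154607, -0.00074412,
        0.00012921,  0.00023877]), 'tau': array([ 4.01094421e-04, -6.26737261e+01,  4.83145122e-02, -3.92437148e+01,
        1.62275007e-02,  6.79332821e-03, -2.49476437e-05]), 'position': array([0.27047118, 0.56309437, 0.24459419]), 'ee_rot': array([ 2.22025208e-01,  9.75040719e-01, -6.23527857e-04, -1.20719401e-04]), 'ft_force': array([-0.89885677,  0.52509453, -0.16582779]), 'torque': array([-0.01874291, -0.02415324, -0.06787505]), 'grasp_force': 0.0, 'grip_width': 1.0026014500090978} 0.014
```

View pics/side0.png

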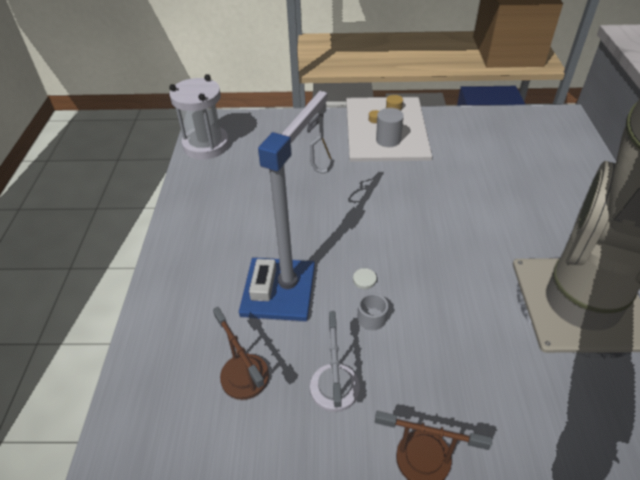

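View pics/top0.png

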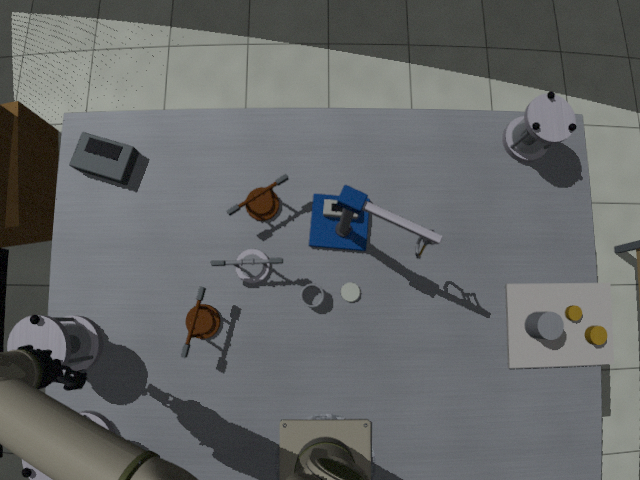

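Candidates for the carrier are the one with the white disc and steel bar at top (253,265) / side (333,385), the brown one at top (263,204) / side (245,375), and the brown one at top (203,322) / side (425,455). I choose the steel and white one, because the description rules out brown. The stand is at top (340,220), and its hook is at top (420,247) / side (320,155).

```bash
cat > h.py <<'E'
import numpy as np, cv2
from workcell import status, viewer, manip
def ray(n,px):
    m=viewer.camera_model(n);K=np.array([[m['fx'],0,m['cx']],[0,m['fy'],m['cy']],[0,0,1]])
    u=cv2.undistortPoints(np.array([[px]],float),K,m['D'])[0,0]
    return -m['R'].T@m['t'], m['R'].T@np.array([u[0],u[1],1])
def onz(n,px,z):
    c,d=ray(n,px); return c+d*(z-c[2])/d[2]
def tri(a,b):
    c1,d1=ray("side",a);c2,d2=ray("top",b)
    s=np.linalg.lstsq(np.c_[d1,-d2],c2-c1,rcond=None)[0]
    p,q=c1+s[0]*d1,c2+s[1]*d2; return (p+q)/2,np.linalg.norm(p-q)
def proj(n,X):
    m=viewer.camera_model(n);K=np.array([[m['fx'],0,m['cx']],[0,m['fy'],m['cy']],[0,0,1]])
    return cv2.projectPoints(np.atleast_2d(X).astype(float),cv2.Rodrigues(m['R'])[0],m['t'],K,m['D'])[0][:,0]
E
python3 - <<'E'
from h import *
t=cv2.imread("pics/top0.png");s=cv2.imread("pics/side0.png")
a=cv2.resize(t[180:305,200:450],None,fx=3.2,fy=3.2,interpolation=2)[:, :]
b=cv2.resize(s[85:185,250:350],None,fx=4,fy=4,interpolation=2); c=cv2.resize(s[300:420,290:410],None,fx=400/120,fy=400/120,interpolation=2)
cv2.imwrite("pics/c_top.png",a);cv2.imwrite("pics/c_side.png",np.hstack([b,c]))
for n,im in(("top",t),("side",s)):
    h=cv2.cvtColor(im,cv2.COLOR_BGR2HSV); m=cv2.inRange(h,(105,120,50),(125,255,255))
    k,_,st,ce=cv2.connectedComponentsWithStats(m)
    for i in range(1,k):
        if st[i,4]>60:
            c=cv2.findContours((labels:=(_==i).astype('uint8')),0,2)[0][0]
            print(n,st[i],cv2.approxPolyDP(c,4,True)[:,0].tolist())
E
```

```text
top [ 309  185   61   66 2260] [[366, 195], [346, 185], [338, 196], [314, 194], [309, 245], [363, 250], [368, 213], [360, 210], [369, 201]]
side [463  87  60  17 875] [[463, 88], [468, 103], [522, 102], [514, 87]]
side [259 133  30  37 639] [[272, 133], [259, 151], [261, 164], [277, 169], [276, 154], [288, 137]]
side [ 240  258   74   62 2043] [[252, 259], [240, 314], [305, 319], [313, 263], [293, 288], [277, 284], [268, 302], [256, 302], [247, 293]]
```

View pics/c_top.png

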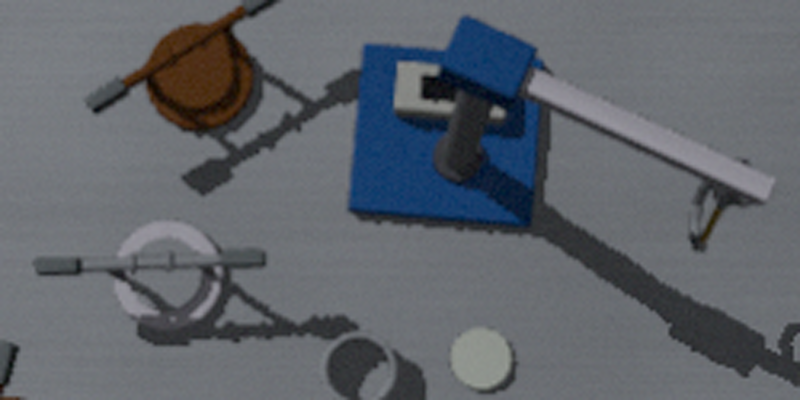

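View pics/c_side.png

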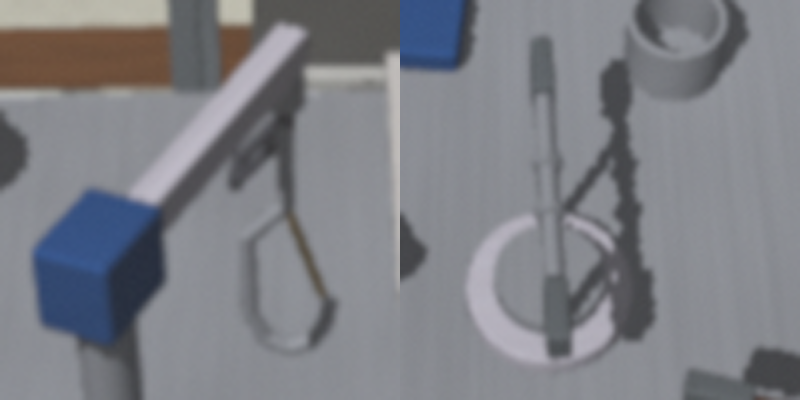

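Top crop: the steel carrier's blocks are at px (218,263) and (277,261), with its bar and collars in steel grey and the disc white, so it is the right one. The base corners are at px (309,246), (366,250) and (313,194). The hook's brass latch faces down and left, towards world -x. Side crop: the hook bottom is at px (322,171), the free point at (332,160), and the carrier blocks at (332,319) and (337,394).

```bash
python3 - <<'E'
from h import *
T=lambda x,y:(200+x/3.2,180+y/3.2)
S=lambda x,y:(250+x/4,85+y/4); C=lambda x,y:(290+(x-400)*.3,300+y*.3)
L,R=onz("top",T(57,265),.118),onz("top",T(247,258),.118)
print("blocks top",L,R,"side",onz("side",C(557,312),.121),onz("side",C(541,65),.121))
print("tri",tri(C(557,312),T(57,265)),tri(C(541,65),T(247,258)))
P=[onz("top",T(*p),.02)[:2] for p in((350,210),(530,225),(362,45))]
Ps=[onz("side",p,.02)[:2] for p in((240,314),(313,263),(252,259))]
print("base",P,"side corners",Ps)
F=np.array([[10,250],[10,100],[150,250]])/1e3
for Q,G in((P,F),(Ps,np.array([[150,250],[10,100],[150,100]])/1e3)):
    Q=np.array(Q);a=(Q-Q.mean(0))@[1,1j];b=(G-G.mean(0))@[1,1j]
    r=(a*b.conj()).sum();y=np.angle(r);c,s=np.cos(y),np.sin(y)
    print("yaw",y,abs(r)/(abs(b)**2).sum(),"pivot",Q.mean(0)-np.array([[c,-s],[s,c]])@G.mean(0))
print("arm end top",onz("top",T(768,188),.377),onz("side",S(292,30),.377))
print("hook bottom side z .182",onz("side",S(290,345),.186), "point tri",tri(S(330,303),T(697,243)))
print("mould",onz("top",T(360,368),.045),"stone",onz("top",T(482,358),.012))
E
```

```text
blocks top [0.5023187  0.25813323 0.118     ] [0.50756278 0.11561493 0.118     ] side [0.50552719 0.26273906 0.121     ] [0.51164055 0.12296288 0.121     ]
tri (array([0.50412758, 0.25890222, 0.11322018]), np.float64(0.002655651502779657)) (array([0.50998254, 0.11598125, 0.11068141]), np.float64(0.0032844236222142444))
base [array([0.55707579, 0.04028542]), array([ 0.54466295, -0.10547857]), array([0.69404054, 0.03056564])] side corners [array([0.69527549, 0.03670815]), array([ 0.5515994 , -0.09724687]), array([ 0.68536058, -0.11033669])]
yaw -0.07976259640502692 0.9812570436859442 pivot [ 0.52617098 -0.20639154]
yaw -0.0753900317261756 0.9646307020178094 pivot [ 0.52974088 -0.19874947]
arm end top [ 0.52080739 -0.21139249  0.377     ] [ 0.524596  -0.1934428  0.377    ]
hook bottom side z .182 [ 0.52865308 -0.20518138  0.186     ] point tri (array([ 0.50736752, -0.20123012,  0.21600496]), np.float64(0.000834075779381018))
mould [0.42851441 0.03200044 0.045     ] stone [ 0.43761591 -0.06608985  0.012     ]
```

```bash
cat >> h.py <<'E'
from scipy.spatial.transform import Rotation as Ro
def go(p,yang,rot=None):  # world TCP target, tool-y heading (deg), from the present pose (or a given commanded quaternion/pos)
    o=status.get_obs();A=Ro.from_quat(o['ee_rot']);y=np.radians(yang)
    Y=np.array([np.cos(y),np.sin(y),0]);Z=np.array([0,0,-1.]);B=Ro.from_matrix(np.c_[np.cross(Y,Z),Y,Z])
    print("turn",np.degrees((A.inv()*B).as_rotvec()).round(2),"shift",A.inv().apply(np.array(p)-o['position']).round(4),"at",o['position'].round(4),o['clock'])
E
python3 -c "
from h import *
go([.5085,.117,.16],2.2)"
```

```text
turn [-6.000e-02  4.000e-02  6.214e+01] shift [-0.4077 -0.2989  0.085 ] at [0.2705 0.5631 0.2446] 0.1
```

Emit:
play_rows:
  plan: [0,0,62.1,-0.408,-0.299,0.02,1,0,0,62.1,-0.408,-0.299,0.02,1,0,0,62.1,-0.408,-0.299,0.02,1,0,0,62.1,-0.408,-0.299,0.02,1,0,0,62.1,-0.408,-0.299,0.02,1,0,0,62.1,-0.408,-0.299,0.02,1,0,0,62.1,-0.408,-0.299,0.02,1,0,0,62.1,-0.408,-0.299,0.02,1,0,0,62.1,-0.408,-0.299,0.085,1,0,0,62.1,-0.408,-0.299,0.085,1,0,0,62.1,-0.408,-0.299,0.085,1,0,0,62.1,-0.408,-0.299,0.085,1,0,0,62.1,-0.408,-0.299,0.085,1]
  squeeze: 100

```text
clock: 1.72
position: [0.5094, 0.1181, 0.1617]
ee_rot: [0.693, 0.721, 0.001, 0.0]
ft_force: [0.7, 0.6, -0.3]
grip_width: 1.001
grasp_force: 0.0
```

```bash
python3 - <<'E'
from h import *
t=viewer.camera("top");s=viewer.camera("side");go([.5085,.117,.104],2.2)
print(status.get_obs()['ft_force'])
p=proj("top",[.5085,.117,.11])[0];q=proj("side",[.5085,.117,.11])[0];print(p,q)
a=cv2.resize(t[210:310,190:320],None,fx=3,fy=4);b=cv2.resize(s[270:420,270:420],(400,400))
cv2.imwrite("pics/g1.png",np.hstack([a,b])[:,:,::-1])
E
```

```text
turn [ 0.07 -0.04  0.08] shift [-0.0007 -0.0008  0.0572] at [0.5092 0.1177 0.1612] 1.825
[ 0.12438341 -0.99221446 -0.2036657 ]
[276.87630203 260.59204844] [334.06928072 320.35127642]
```

View pics/g1.png

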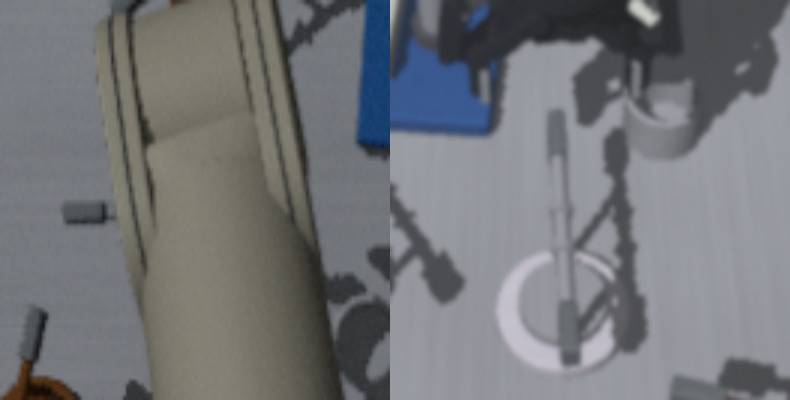

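The side view shows the open fingers straddling the near block at crop (556,130), so I descend and grip.

Emit:
play_rows:
  plan: [0,0,0,0,-0.001,0.03,1,0,0,0,0,-0.001,0.057,1,0,0,0,0,-0.001,0.057,1,0,0,0,0,-0.001,0.057,0.5,0,0,0,0,-0.001,0.057,0.3,0,0,0,0,-0.001,0.057,0.1,0,0,0,0,-0.001,0.057,0,0,0,0,0,-0.001,0.057,0,0,0,0,0,-0.001,0.057,0,0,0,0,0,-0.001,0.057,0,0,0,0,0,-0.001,0.057,0]
  squeeze: 110

```text
clock: 3.2
position: [0.5083, 0.1175, 0.1039]
ee_rot: [0.693, 0.721, 0.001, 0.0]
ft_force: [-1.8, 0.0, 5.5]
grip_width: 0.121
grasp_force: 107.8
```

```bash
python3 - <<'E'
from h import *
go([.5085,.117,.26],2.2);print(status.get_obs()['grip_width'],status.get_obs()['ft_force'])
E
```

```text
turn [ 0.05 -0.04  0.06] shift [-0.0004  0.0003 -0.1561] at [0.5083 0.1175 0.1039] 3.2
0.12134502625272049 [-1.7510949   0.04463234  5.49737599]
```

Emit:
play_rows:
  plan: [0,0,0,0,0,-0.02,0,0,0,0,0,0,-0.05,0,0,0,0,0,0,-0.08,0,0,0,0,0,0,-0.11,0,0,0,0,0,0,-0.14,0,0,0,0,0,0,-0.156,0,0,0,0,0,0,-0.156,0,0,0,0,0,0,-0.156,0,0,0,0,0,0,-0.156,0,0,0,0,0,0,-0.156,0]

```text
clock: 4.45
position: [0.5077, 0.1171, 0.2586]
ee_rot: [0.693, 0.721, -0.001, -0.0]
ft_force: [-0.6, 0.4, -3.0]
grip_width: 0.125
grasp_force: 107.2
```

```bash
python3 - <<'E'
from h import *
go([.448,-.267,.24],-4.3);print(status.get_obs()['ft_force'],status.get_obs()['torque'])
E
```

```text
turn [-0.06  0.03  6.54] shift [-0.3815 -0.0746  0.0189] at [0.5077 0.1171 0.2586] 4.45
[-0.64848974  0.43321305 -3.0101691 ] [-0.15194199 -0.03291279  0.05500929]
```

Emit:
play_rows:
  plan: [0,0,1,-0.01,-0.005,0,0,0,0,2,-0.03,-0.01,0,0,0,0,3,-0.055,-0.02,0,0,0,0,4,-0.085,-0.03,0,0,0,0,5,-0.115,-0.04,0,0,0,0,6,-0.145,-0.05,0,0,0,0,6.5,-0.175,-0.06,0,0,0,0,6.5,-0.205,-0.07,0,0,0,0,6.5,-0.235,-0.075,0,0,0,0,6.5,-0.265,-0.075,0,0,0,0,6.5,-0.29,-0.075,0.005,0,0,0,6.5,-0.315,-0.075,0.01,0,0,0,6.5,-0.335,-0.075,0.015,0,0,0,6.5,-0.352,-0.075,0.019,0,0,0,6.5,-0.365,-0.075,0.019,0,0,0,6.5,-0.375,-0.075,0.019,0,0,0,6.5,-0.38,-0.075,0.019,0,0,0,6.5,-0.382,-0.075,0.019,0,0,0,6.5,-0.382,-0.075,0.019,0,0,0,6.5,-0.382,-0.075,0.019,0]

```text
clock: 6.95
position: [0.448, -0.2671, 0.2403]
ee_rot: [0.733, 0.681, 0.0, -0.0]
ft_force: [-0.4, -0.4, -1.9]
grip_width: 0.123
grasp_force: 107.2
```

```bash
python3 - <<'E'
from h import *
t=viewer.camera("top");s=viewer.camera("side");go([.448,-.267,.24],-4.3)
o=status.get_obs();print(o['ft_force'],o['grip_width'])
a=cv2.resize(s[100:240,270:410],(600,600));b=cv2.resize(t[190:340,380:430],(200,600))
cv2.imwrite("pics/h1.png",np.hstack([a,b])[:,:,::-1])
X=np.array([.528,-.203,.32]);R=Ro.from_euler('z',-.076)
for n,p in(("tip",[-.021,0,-.105]),("bot",[0,0,-.134]),("hinge",[-.002,0,-.052]),("back",[.02,0,-.1])):
    q=proj("side",X+R.apply(p))[0];print(n,q,(q-[270,100])*600/140)
E
```

```text
turn [ 0.   -0.01  0.07] shift [ 0.0002 -0.      0.0003] at [ 0.448  -0.2672  0.2403] 7.05
[-0.34798387  0.96644507 -2.19886582] 0.1254920755135405
tip [332.85275022 161.12381805] [269.36892952 261.95922023]
bot [322.81059933 171.90741993] [226.33113997 308.17465683]
hinge [323.16138892 139.29205566] [227.83452393 168.39452427]
back [312.76106277 158.45919655] [183.26169757 250.53941379]
```

View pics/h1.png

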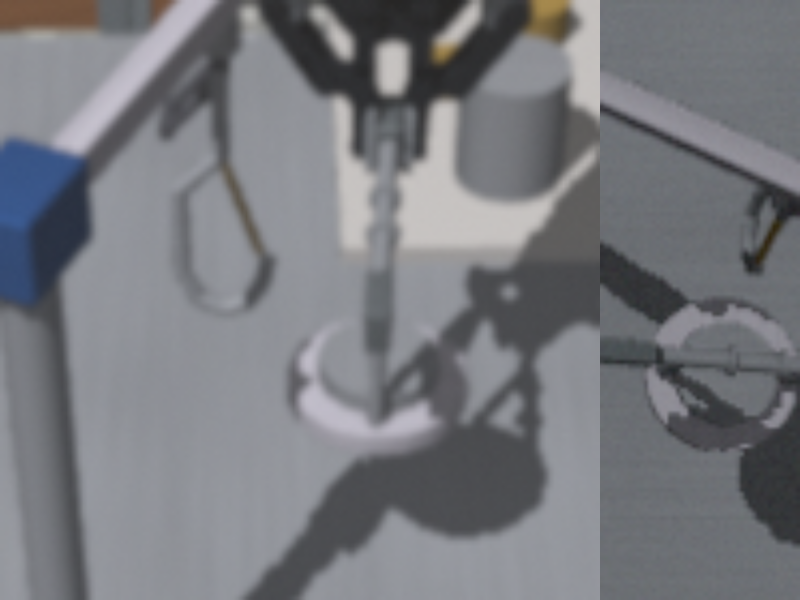

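```bash
python3 - <<'E'
from h import *
for d in(.0,.056,.07,.084,.14):
    X=np.array([.448,-.2672,.246])+d*np.array([.075,.997,0]);q=proj("side",X)[0];print(d,X,q,(q-[270,100])*600/140,(proj("top",X)[0]-[380,190])*4+[600,0])
E
```

```text
0.0 [ 0.448  -0.2672  0.246 ] [360.86354132 129.38838995] [389.41517708 125.95024264] [887.1775652  366.56314098]
0.056 [ 0.4522   -0.211368  0.246   ] [360.08951457 145.40700424] [386.0979196  194.60144673] [784.07176873 359.29903193]
0.07 [ 0.45325 -0.19741  0.246  ] [359.88696912 149.59675138] [385.22986764 212.55750591] [758.13880609 357.45978589]
0.084 [ 0.4543   -0.183452  0.246   ] [359.68060495 153.86465331] [384.34544977 230.84851419] [732.15096149 355.61182795]
0.14 [ 0.4585  -0.12762  0.246  ] [358.81473277 171.76291742] [380.63456903 307.55536038] [627.72777669 348.13861698]
```

The bar's collars are at crop (386,195) and (381,235), and the hook point at (268,260). Both agree with the estimates to about 1–2 mm. I now lower the bar to latch height and push to a lean of about 0.2 rad, the smallest the stop can be.

Emit:
play_rows:
  plan: [0,0,0,0,0.005,0.005,0,0,0,0,0,0.015,0.01,0,0,0,0,0,0.027,0.014,0,0,0,0,0,0.037,0.014,0,0,0,0,0,0.045,0.014,0,0,0,0,0,0.049,0.014,0,0,0,0,0,0.051,0.014,0,0,0,0,0,0.053,0.014,0,0,0,0,0,0.055,0.015,0,0,0,0,0,0.0575,0.015,0,0,0,0,0,0.06,0.015,0,0,0,0,0,0.0625,0.016,0,0,0,0,0,0.065,0.016,0,0,0,0,0,0.0675,0.016,0,0,0,0,0,0.07,0.016,0,0,0,0,0,0.071,0.016,0,0,0,0,0,0.071,0.016,0,0,0,0,0,0.071,0.016,0]

```text
clock: 9.3
position: [0.5187, -0.2727, 0.2243]
ee_rot: [0.733, 0.68, 0.0, -0.0]
ft_force: [-0.5, -0.0, -3.2]
grip_width: 0.122
grasp_force: 107.2
```

```bash
cat >> h.py <<'E'
PIV=np.array([.528,-.203,.32]);RF=Ro.from_euler('z',-.076)
def toframe(px):  # side pixel -> frame x,z in the hook's plane y=0 (relative to pivot)
    c,d=ray("side",px);n=RF.apply([0,1,0]);P=c+d*((PIV-c)@n)/(d@n);return RF.inv().apply(P-PIV)[[0,2]]*1e3
def brass(im):
    h=cv2.cvtColor(im,cv2.COLOR_RGB2HSV);m=cv2.inRange(h,(10,90,30),(30,255,255));m[:,:285]=0;m[:,345:]=0;m[:120]=0;m[185:]=0
    return m
def look(name=None,k=4):
    F=[]
    for i in range(k):
        s=viewer.camera("side");F.append(status.get_obs()['ft_force'])
    ys,xs=np.nonzero(brass(s)); F=RF.inv().apply(np.array(F))
    o=status.get_obs();bar=o['position']+Ro.from_quat(o['ee_rot']).apply([.07,0,-.0055])
    print("clock",o['clock'],"F frame",F.mean(0).round(2),"sd",F.std(0).round(2),"bar",(RF.inv().apply(bar-PIV)*1e3).round(1))
    if len(xs)>5:
        p=np.array([toframe((x,y)) for x,y in zip(xs,ys)]);c=p.mean(0);u=np.linalg.svd(p-c)[2][0];u*=np.sign(-u[1])
        t=(p-c)@u;a=np.arctan2(u[0],-u[1]);print("latch n",len(xs),"centre",c.round(1),"top",(c+u*t.min()).round(1),"low",(c+u*t.max()).round(1),"angle",a.round(3))
    if name: cv2.imwrite(name,cv2.resize(s[100:220,260:380],(600,600))[:,:,::-1])
    return s
E
python3 - <<'E'
from h import *
look("pics/p1.png")
s=cv2.imread("pics/side0.png")[:,:,::-1];ys,xs=np.nonzero(brass(s));print("at rest",len(xs))
p=np.array([toframe((x,y)) for x,y in zip(xs,ys)]);print(p.mean(0),p[p[:,1].argmax()],p[p[:,1].argmin()])
E
```

```text
clock 9.5 F frame [-0.55  0.06 -2.46] sd [0.7  0.38 0.47] bar [ -4.1  -0.2 -90.2]
latch n 6 centre [  7.1 -64.2] top [  8.7 -51.8] low [  4.8 -83.1] angle -0.124
at rest 0<stdin>:4: RuntimeWarning: Mean of empty slice.
  ret = ret.dtype.type(ret / rcount)
Traceback (most recent call last):
IndexError: too many indices for array: array is 1-dimensional, but 2 were indexed
```

View pics/p1.png

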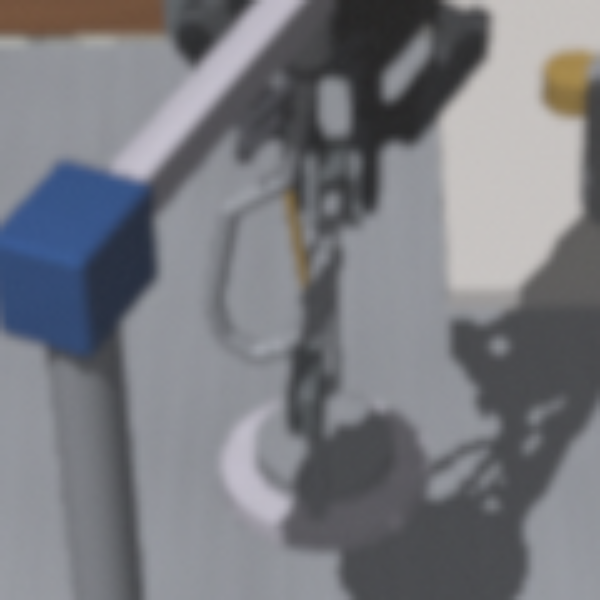

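The crop shows the bar laid on the brass latch (290,195)–(305,280). The hook leans about 0.2 rad, with its back at (220,300). I push on in small steps.

Emit:
play_rows:
  plan: [0,0,0,0,0.002,0,0,0,0,0,0,0.0045,0,0,0,0,0,0,0.007,0,0,0,0,0,0,0.009,0,0,0,0,0,0,0.009,0,0,0,0,0,0,0.009,0,0]

```text
clock: 10.25
position: [0.5276, -0.2734, 0.2242]
ee_rot: [0.733, 0.68, -0.0, -0.0]
ft_force: [0.4, 0.4, -3.1]
grip_width: 0.124
grasp_force: 107.2
```

```bash
python3 - <<'E'
s=open("h.py").read()
s=s.replace("m=cv2.inRange(h,(10,90,30),(30,255,255))","m=((im[:,:,0].astype(int)-im[:,:,2])>18).astype('uint8')*255")
open("h.py","w").write(s)
from h import *
s=look("pics/p2.png",6)
for f,o in(("pics/side0.png",0),):
    im=cv2.imread(f)[:,:,::-1];ys,xs=np.nonzero(brass(im));p=np.array([toframe(q) for q in zip(xs,ys)]);print("rest",len(xs),p.mean(0),p[p[:,1].argmax()],p[p[:,1].argmin()])
# grey profile across the hook's back at several rows
for r in(150,156,162): print(r,s[r,290:330].mean(1).round().astype(int).tolist())
E
```

```text
clock 10.55 F frame [-0.37 -0.13 -2.4 ] sd [0.44 0.2  0.14] bar [  4.9  -0.2 -90.2]
latch n 43 centre [ 14.1 -70.9] top [ 14.6 -49.6] low [ 13.7 -93.5] angle -0.021<stdin>:7: RuntimeWarning: Mean of empty slice.
  ret = ret.dtype.type(ret / rcount)
Traceback (most recent call last):
IndexError: too many indices for array: array is 1-dimensional, but 2 were indexed
```

Emit:
play_rows:
  plan: [0,0,0,0,0.002,0,0,0,0,0,0,0.0045,0,0,0,0,0,0,0.007,-0.001,0,0,0,0,0,0.009,-0.001,0,0,0,0,0,0.009,-0.001,0,0,0,0,0,0.009,-0.001,0]

```text
clock: 11.3
position: [0.5366, -0.274, 0.2252]
ee_rot: [0.733, 0.68, -0.0, -0.0]
ft_force: [-0.6, 0.5, -2.2]
grip_width: 0.122
grasp_force: 107.2
```

```bash
python3 -c "
from h import *
look('pics/p3.png',6)"
```

```text
clock 11.6 F frame [-0.41  0.06 -2.97] sd [0.44 0.46 0.28] bar [ 13.9  -0.2 -89.2]
latch n 49 centre [ 20.9 -68.6] top [ 19.6 -47.4] low [ 22.5 -94. ] angle 0.063
```

Emit:
play_rows:
  plan: [0,0,0,0,0.002,0,0,0,0,0,0,0.0045,-0.001,0,0,0,0,0,0.007,-0.0015,0,0,0,0,0,0.009,-0.002,0,0,0,0,0,0.009,-0.002,0,0,0,0,0,0.009,-0.002,0]

```text
clock: 12.35
position: [0.5456, -0.2747, 0.2272]
ee_rot: [0.733, 0.68, -0.0, -0.0]
ft_force: [-0.1, 0.8, -2.9]
grip_width: 0.124
grasp_force: 107.2
```

```bash
python3 -c "
from h import *
look('pics/p4.png',6)"
```

```text
clock 12.65 F frame [-0.64  0.09 -2.6 ] sd [0.39 0.36 0.52] bar [ 22.9  -0.2 -87.2]
latch n 50 centre [ 28.4 -66.7] top [ 24.4 -42.7] low [ 32.6 -92. ] angle 0.166
```

Emit:
play_rows:
  plan: [0,0,0,0,0.002,-0.001,0,0,0,0,0,0.0045,-0.0015,0,0,0,0,0,0.007,-0.0025,0,0,0,0,0,0.009,-0.003,0,0,0,0,0,0.009,-0.003,0,0,0,0,0,0.009,-0.003,0]

```text
clock: 13.4
position: [0.5545, -0.2754, 0.2302]
ee_rot: [0.733, 0.68, -0.0, -0.0]
ft_force: [-2.2, -1.4, -5.8]
grip_width: 0.119
grasp_force: 107.0
```

```bash
python3 -c "
from h import *
look('pics/p5.png',8)"
```

```text
clock 13.8 F frame [-1.96 -0.43 -4.66] sd [0.48 0.36 0.29] bar [ 31.9  -0.2 -84.2]
latch n 60 centre [ 33.9 -65.2] top [ 24.8 -42.4] low [ 43.7 -89.7] angle 0.38
```

The hook has stopped: the latch hinge stays at x≈24.6 while the latch opens by about 0.2 rad, giving a stop lean of about 0.49 rad. The push is about 2.5 N with the bar at hook x≈-13 mm. I hold a little longer and then press in along the hook's x.

Emit:
play_rows:
  plan: [0,0,0,0,0,0,0,0,0,0,0,0,0,0,0,0,0,0,0,0,0,0,0,0,0,0.001,-0.0005,0,0,0,0,0,0.002,-0.001,0,0,0,0,0,0.003,-0.0015,0,0,0,0,0,0.004,-0.002,0,0,0,0,0,0.004,-0.002,0]

```text
clock: 14.8
position: [0.5587, -0.2757, 0.2323]
ee_rot: [0.733, 0.68, 0.0, -0.0]
ft_force: [-1.8, -0.2, -5.3]
grip_width: 0.115
grasp_force: 106.9
```

```bash
python3 -c "
from h import *
look('pics/p6.png',6)"
```

```text
clock 15.1 F frame [-1.7  -0.   -4.99] sd [0.29 0.48 0.32] bar [ 35.9  -0.1 -82.2]
latch n 63 centre [ 36.4 -64.4] top [ 24.4 -42.5] low [ 49.2 -87.7] angle 0.502
```

View pics/p6.png

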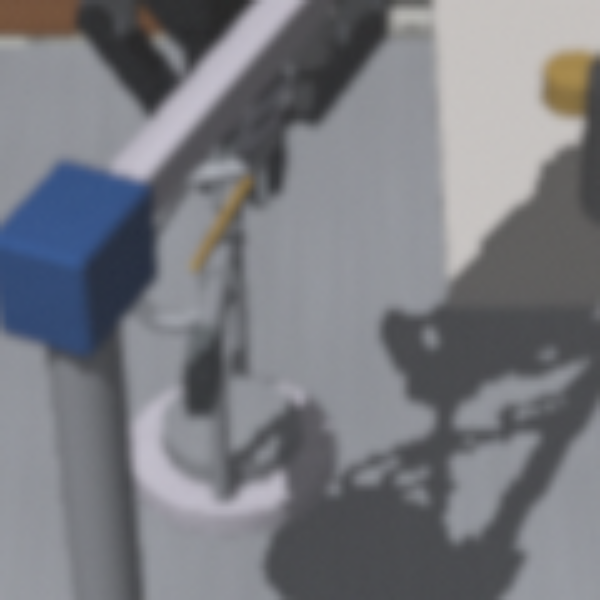

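The crop shows the brass latch pressed well in, from (250,185) to (195,265), with the bar behind it and clear of the point. The force is still about 3 N, so I slide down along the hook.

Emit:
play_rows:
  plan: [0,0,0,0,0.0005,0.001,0,0,0,0,0,0.001,0.002,0,0,0,0,0,0.0015,0.003,0,0,0,0,0,0.002,0.004,0,0,0,0,0,0.0028,0.0052,0,0,0,0,0,0.0033,0.0062,0,0,0,0,0,0.0038,0.007,0,0,0,0,0,0.0038,0.007,0]

```text
clock: 16.1
position: [0.5625, -0.2759, 0.2251]
ee_rot: [0.733, 0.68, -0.0, -0.0]
ft_force: [-1.7, 0.5, -4.0]
grip_width: 0.122
grasp_force: 107.2
```

```bash
python3 -c "
from h import *
look('pics/p7.png',6)"
```

```text
clock 16.4 F frame [-1.68  0.1  -3.89] sd [0.58 0.42 0.33] bar [ 39.7  -0.1 -89.2]
latch n 62 centre [ 36.6 -64.7] top [ 24.5 -42.4] low [ 49.1 -87.8] angle 0.497
```

Emit:
play_rows:
  plan: [0,0,0,0,0.0006,0.0008,0,0,0,0,0,0.0012,0.0016,0,0,0,0,0,0.002,0.0026,0,0,0,0,0,0.0028,0.0037,0,0,0,0,0,0.0037,0.0048,0,0,0,0,0,0.0045,0.0056,0,0,0,0,0,0.0054,0.0064,0,0,0,0,0,0.0064,0.0073,0,0,0,0,0,0.0074,0.0082,0,0,0,0,0,0.0083,0.009,0,0,0,0,0,0.0092,0.0098,0,0,0,0,0,0.0092,0.0098,0]

```text
clock: 17.9
position: [0.5717, -0.2767, 0.2155]
ee_rot: [0.733, 0.68, 0.0, 0.0]
ft_force: [-0.1, -0.0, -2.9]
grip_width: 0.12
grasp_force: 108.5
```

```bash
python3 -c "
from h import *
look('pics/p8.png',6)"
```

```text
clock 18.2 F frame [-0.22  0.23 -2.69] sd [0.56 0.48 0.2 ] bar [ 48.9  -0.2 -99. ]
latch n 45 centre [ 19.4 -70.9] top [ 18.2 -47.3] low [ 20.6 -96.4] angle 0.05
```

The latch has snapped shut, since its angle is back to following the hook at a lean of about 0.37 rad. The bar is inside and the force is gone. I bring the hook back to plumb, with the bar just above its seat.

Emit:
play_rows:
  plan: [0,0,0,0,-0.002,0.001,0,0,0,0,0,-0.005,0.0025,0,0,0,0,0,-0.0085,0.004,0,0,0,0,0,-0.012,0.0055,0,0,0,0,0,-0.0155,0.007,0,0,0,0,0,-0.019,0.0085,0,0,0,0,0,-0.0225,0.01,0,0,0,0,0,-0.026,0.0115,0,0,0,0,0,-0.0295,0.013,0,0,0,0,0,-0.033,0.0145,0,0,0,0,0,-0.0365,0.0155,0,0,0,0,0,-0.0395,0.0165,0,0,0,0,0,-0.0425,0.0172,0,0,0,0,0,-0.045,0.0177,0,0,0,0,0,-0.0467,0.018,0,0,0,0,0,-0.0475,0.018,0,0,0,0,0,-0.0475,0.018,0,0,0,0,0,-0.0475,0.018,0,0,0,0,0,-0.0475,0.018,0]

```text
clock: 20.58
position: [0.5243, -0.2731, 0.1975]
ee_rot: [0.733, 0.68, 0.0, -0.0]
ft_force: [-0.1, 0.5, -2.0]
grip_width: 0.125
grasp_force: 108.6
```

```bash
python3 -c "
from h import *
look('pics/p9.png',6)
t=viewer.camera('top')
m=cv2.resize(t[200:320,370:490],(600,600));s=cv2.imread('pics/p9.png')
cv2.imwrite('pics/p9b.png',cv2.resize(np.hstack([s[100:500,50:450],m[100:500,:400,::-1]]),(800,400)))
"
```

```text
clock 20.875 F frame [ 0.2  -0.07 -2.33] sd [0.56 0.43 0.26] bar [   1.4   -0.2 -117. ]
latch n 25 centre [ -4.6 -67.4] top [  1. -51.] low [-11.3 -87.4] angle -0.326
```

View pics/p9b.png

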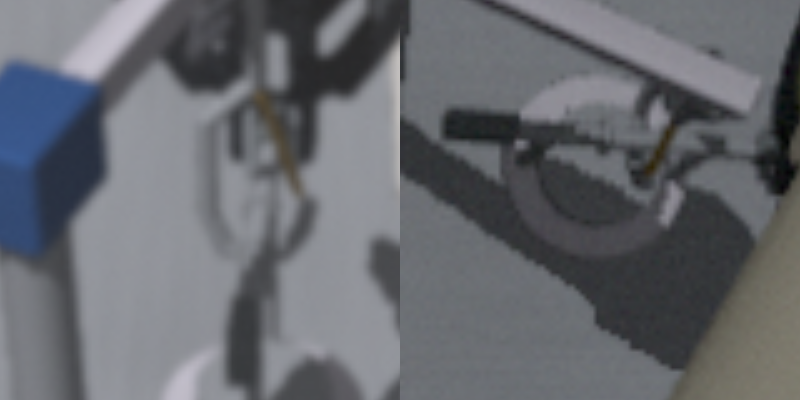

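The views show the hook plumb, the brass latch shut from (258,95) to (300,190), and the bar inside the hook below it, with the hook near mid-bar. I lower it until the hook takes the weight.

Emit:
play_rows:
  plan: [0,0,0,0,0,0.0015,0,0,0,0,0,0,0.003,0,0,0,0,0,0,0.0045,0,0,0,0,0,0,0.006,0,0,0,0,0,0,0.007,0,0,0,0,0,0,0.007,0,0,0,0,0,0,0.007,0]

```text
clock: 21.8
position: [0.5243, -0.2732, 0.1905]
ee_rot: [0.733, 0.68, 0.0, 0.0]
ft_force: [0.2, 0.1, -2.6]
grip_width: 0.12
grasp_force: 108.6
```

```bash
python3 -c "
from h import *
look('pics/q1.png',6)"
```

```text
clock 22.1 F frame [-0.   -0.02 -2.21] sd [0.79 0.31 0.5 ] bar [   1.4   -0.2 -124. ]
latch n 30 centre [ -6.8 -70.8] top [ -0.1 -51.3] low [-14.1 -92.1] angle -0.33
```

Emit:
play_rows:
  plan: [0,0,0,0,0,0.0005,0,0,0,0,0,0,0.001,0,0,0,0,0,0,0.001,0,0,0,0,0,0,0.001,0]

```text
clock: 22.6
position: [0.5244, -0.2732, 0.1898]
ee_rot: [0.733, 0.68, 0.0, 0.0]
ft_force: [0.6, 0.2, 1.6]
grip_width: 0.116
grasp_force: 109.0
```

```bash
python3 -c "
from h import *
look('pics/q2.png',6)"
```

```text
clock 22.9 F frame [0.3  0.05 2.49] sd [0.67 0.43 0.47] bar [   1.5   -0.2 -124.9]
latch n 31 centre [ -6.9 -71. ] top [ -0.1 -51.3] low [-14.2 -92. ] angle -0.332
```

Emit:
play_rows:
  plan: [0,0,0,0,0,-0.0004,0,0,0,0,0,0,-0.0004,0,0,0,0,0,0,-0.0004,0.14,0,0,0,0,0,-0.0004,0.16,0,0,0,0,0,-0.0004,0.18,0,0,0,0,0,-0.0004,0.22,0,0,0,0,0,-0.0004,0.3,0,0,0,0,0,-0.0004,0.45,0,0,0,0,0,-0.0004,0.6,0,0,0,0,0,-0.0004,0.6,0,0,0,0,0,-0.0004,0.6,0,0,0,0,0,-0.0004,0.6,0]
  squeeze: 20

```text
invalid input
```

Emit:
play_rows:
  plan: [0,0,0,0,0,-0.0004,0,0,0,0,0,0,-0.0004,0,0,0,0,0,0,-0.0004,0.14,0,0,0,0,0,-0.0004,0.16,0,0,0,0,0,-0.0004,0.18,0,0,0,0,0,-0.0004,0.22,0,0,0,0,0,-0.0004,0.3,0,0,0,0,0,-0.0004,0.45,0,0,0,0,0,-0.0004,0.6,0,0,0,0,0,-0.0004,0.6,0,0,0,0,0,-0.0004,0.6]
  squeeze: 20

```text
clock: 24.28
position: [0.5242, -0.2731, 0.1899]
ee_rot: [0.733, 0.68, 0.0, -0.0]
ft_force: [-0.2, 0.9, -0.1]
grip_width: 0.6
grasp_force: 0.0
```

```bash
python3 -c "
from h import *
look('pics/q3.png',3)
go([.5244,-.2732,.26],-4.3)
o=status.get_obs();print(o['grip_width'],o['grasp_force'])"
```

```text
clock 24.425 F frame [-0.29 -0.11 -0.13] sd [0.47 0.14 0.07] bar [   1.4   -0.2 -124.6]
latch n 14 centre [ -6.  -68.4] top [ -1.6 -53.7] low [-11.7 -87.3] angle -0.292
turn [ 0.   -0.    0.04] shift [-0.      0.0002 -0.0701] at [ 0.5242 -0.2731  0.1899] 24.425
0.5985387232718238 0.0
```

Emit:
play_rows:
  plan: [0,0,0,0,0,-0.01,0.7,0,0,0,0,0,-0.025,0.7,0,0,0,-0.005,0,-0.04,0.7,0,0,0,-0.015,0,-0.055,0.7,0,0,0,-0.04,0,-0.06,0.7,0,0,0,-0.07,0,-0.06,0.7,0,0,0,-0.1,0,-0.06,0.7,0,0,0,-0.12,0,-0.06,0.7,0,0,0,-0.12,0,-0.06,0.7,0,0,0,-0.12,0,-0.06,0.7]

```text
clock: 25.68
position: [0.5156, -0.3924, 0.2501]
ee_rot: [0.733, 0.68, 0.0, -0.0]
ft_force: [0.9, -0.7, -0.5]
grip_width: 0.7
grasp_force: 0.0
```

```bash
python3 - <<'E'
from h import *
a=look("pics/r1.png",1)
fr=[viewer.camera("side")[100:250,285:380].mean(2) for i in range(24)]
d=[abs(f-fr[-1]) for f in fr]; print([round(float(np.percentile(x,99)),1) for x in d])
s=viewer.camera("side");t=viewer.camera("top")
cv2.imwrite("pics/r2.png",np.hstack([cv2.resize(s[110:230,270:350],(400,600)),cv2.resize(t[210:330,385:465],(400,600))])[:,:,::-1])
E
```

```text
clock 25.725 F frame [ 0.31 -0.07  0.05] sd [0. 0. 0.] bar [   1.9 -119.4  -64.4]
latch n 10 centre [ -3.5 -62.1] top [  0.1 -51.3] low [ -7.9 -75.1] angle -0.323
[13.7, 13.3, 11.3, 9.7, 7.3, 2.3, 6.3, 8.3, 9.3, 9.3, 8.7, 7.0, 3.7, 3.7, 7.0, 9.0, 11.0, 12.3, 12.3, 11.5, 10.0, 8.0, 5.3, 0.0]
```

View pics/r2.png

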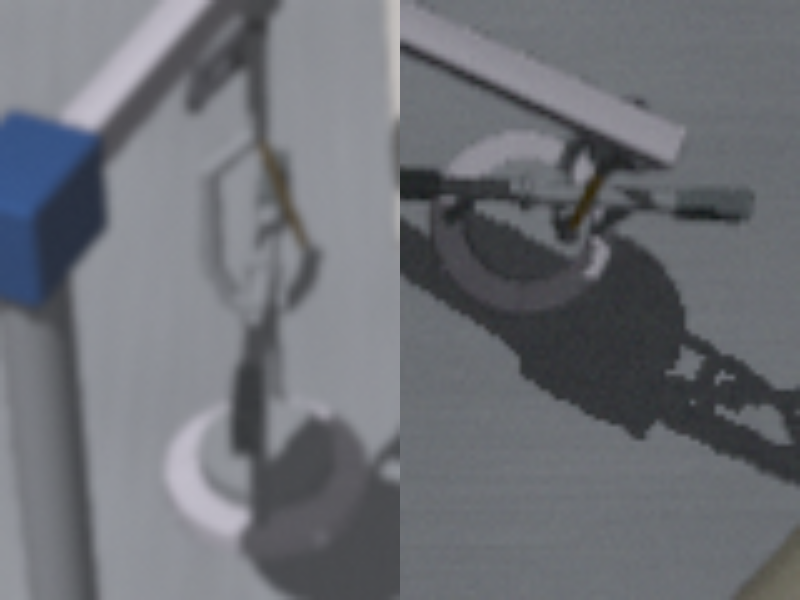

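The crops show the bar seated, the latch shut above it and the hook between the collars. There is still a small swing, so I wait for it to die out.

Emit:
play_rows:
  plan: [0,0,0,0,0,0,0.7,0,0,0,0,0,0,0.7,0,0,0,0,0,0,0.7,0,0,0,0,0,0,0.7,0,0,0,0,0,0,0.7,0,0,0,0,0,0,0.7,0,0,0,0,0,0,0.7,0,0,0,0,0,0,0.7,0,0,0,0,0,0,0.7,0,0,0,0,0,0,0.7,0,0,0,0,0,0,0.7,0,0,0,0,0,0,0.7,0,0,0,0,0,0,0.7,0,0,0,0,0,0,0.7,0,0,0,0,0,0,0.7,0,0,0,0,0,0,0.7,0,0,0,0,0,0,0.7,0,0,0,0,0,0,0.7,0,0,0,0,0,0,0.7,0,0,0,0,0,0,0.7]

```text
clock: 29.52
position: [0.5153, -0.3928, 0.2498]
ee_rot: [0.733, 0.68, 0.0, -0.0]
ft_force: [-0.0, 0.3, -0.3]
grip_width: 0.7
grasp_force: 0.0
```

Emit:
play_rows:
  plan: [0,0,0,0,0,0,0.7,0,0,0,0,0,0,0.7,0,0,0,0,0,0,0.7,0,0,0,0,0,0,0.7,0,0,0,0,0,0,0.7,0,0,0,0,0,0,0.7,0,0,0,0,0,0,0.7,0,0,0,0,0,0,0.7,0,0,0,0,0,0,0.7,0,0,0,0,0,0,0.7,0,0,0,0,0,0,0.7,0,0,0,0,0,0,0.7,0,0,0,0,0,0,0.7,0,0,0,0,0,0,0.7,0,0,0,0,0,0,0.7,0,0,0,0,0,0,0.7,0,0,0,0,0,0,0.7,0,0,0,0,0,0,0.7,0,0,0,0,0,0,0.7,0,0,0,0,0,0,0.7]

```text
clock: 32.02
position: [0.5153, -0.3928, 0.2498]
ee_rot: [0.733, 0.68, 0.0, -0.0]
ft_force: [0.1, 0.2, 0.8]
grip_width: 0.7
grasp_force: 0.0
```

Emit:
play_rows:
  plan: [0,0,0,0,0,0,0.7,0,0,0,0,0,0,0.7,0,0,0,0,0,0,0.7,0,0,0,0,0,0,0.7,0,0,0,0,0,0,0.7,0,0,0,0,0,0,0.7,0,0,0,0,0,0,0.7,0,0,0,0,0,0,0.7,0,0,0,0,0,0,0.7,0,0,0,0,0,0,0.7,0,0,0,0,0,0,0.7,0,0,0,0,0,0,0.7,0,0,0,0,0,0,0.7,0,0,0,0,0,0,0.7,0,0,0,0,0,0,0.7,0,0,0,0,0,0,0.7,0,0,0,0,0,0,0.7,0,0,0,0,0,0,0.7,0,0,0,0,0,0,0.7,0,0,0,0,0,0,0.7]

```text
clock: 34.52
position: [0.5153, -0.3928, 0.2499]
ee_rot: [0.733, 0.68, 0.0, -0.0]
ft_force: [-0.4, -0.3, -0.1]
grip_width: 0.699
grasp_force: 0.0
```

Emit:
play_rows:
  plan: [0,0,0,0,0,0,0.7,0,0,0,0,0,0,0.7,0,0,0,0,0,0,0.7,0,0,0,0,0,0,0.7,0,0,0,0,0,0,0.7,0,0,0,0,0,0,0.7,0,0,0,0,0,0,0.7,0,0,0,0,0,0,0.7,0,0,0,0,0,0,0.7,0,0,0,0,0,0,0.7,0,0,0,0,0,0,0.7,0,0,0,0,0,0,0.7,0,0,0,0,0,0,0.7,0,0,0,0,0,0,0.7,0,0,0,0,0,0,0.7,0,0,0,0,0,0,0.7,0,0,0,0,0,0,0.7,0,0,0,0,0,0,0.7,0,0,0,0,0,0,0.7,0,0,0,0,0,0,0.7]

```text
clock: 37.02
position: [0.5153, -0.3928, 0.2499]
ee_rot: [0.733, 0.68, 0.0, -0.0]
ft_force: [-0.1, 0.3, -0.8]
grip_width: 0.697
grasp_force: 0.0
```

```bash
python3 - <<'E'
from h import *
ims=[viewer.camera("side") for i in range(24)]
fr=[f[100:250,285:380].mean(2) for f in ims]
print([round(float(np.percentile(abs(f-fr[-1]),99)),1) for f in fr])
# white disc centroid motion
for f in ims[::2]:
    g=f[185:225,295:345].astype(int);m=(g.min(2)>165);y,x=np.nonzero(m);print(len(x),x.mean().round(2),y.mean().round(2),end=" | ")
print(status.get_obs()['clock'])
E
```

```text
[13.7, 12.3, 10.0, 7.3, 4.7, 2.0, 3.7, 5.0, 5.7, 5.0, 3.7, 2.0, 4.7, 7.0, 9.7, 12.3, 13.3, 14.0, 13.7, 12.3, 10.0, 7.0, 4.7, 0.0]
159 14.21 20.89 | 163 14.12 21.14 | 164 13.91 21.23 | 162 13.73 21.07 | 160 13.71 21.13 | 162 13.69 21.09 | 163 13.94 21.21 | 164 14.1 21.16 | 159 14.21 20.89 | 158 14.2 20.97 | 163 14.13 21.2 | 162 13.93 21.2 | 38.225
```

```bash
python3 -c "
from workcell import manip
print(manip.hand_in())"
```

```text
the job is handed in; nothing more can be done
None
```

The job is handed in at about 38 s of the allowed 72 s. The carrier hangs in the hook with the latch shut, after I held the hook on its stop (about 0.49 rad) under a push of roughly 2.5 N; only a slight residual swing remained, and hand-in returned no verdict.

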